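Release the pressure cap of the leak-test pot

TASK

Take the pressure cap off the leak-test pot: without pressing, turn it anticlockwise until you feel its first stop, then press it down against its spring and turn on past the stop until it is released. Do not force it: a push of about 20 N is enough. Lift it off and set it down gently, upright, in the middle of the shallow steel tray, and leave the other things where they are.

Things in the scene. Friction and masses are not known exactly. Their poses are not given: they have to be found in the camera images.
- pot: Grey upright pressure pot, 104 mm across, fixed to the bench by a 120 x 120 mm foot plate on levelling screws (0 to 12 mm high). A pressure gauge on its -x side reaches 76 mm from the axis, 54 to 96 mm up; steel filler neck on top. Origin under the middle of the plate; z up, on the neck's axis. Cap angles below: cap x axis from pot x axis, anticlockwise from above.
- pot_neck (a point): Centre of the neck's top rim (59 mm across), 155 mm above the pot's origin; axes as the pot's. Inside, the cap's lugs run under a flange with a safety tooth. First stop (lugs meet the tooth): between -0.20 and +0.20 rad, differs from pot to pot, must be felt. From it on, keep the cap pressed at least 4.5 mm down for 0.70 rad; the way out is 0.75 to 0.90 rad past the first stop, at 0.90 it stops.
- cap: Loose pressure cap, 0.14 to 0.24 kg: aluminium disc 65 mm across, 8.5 mm thick; black grip bar on top; 17 mm spigot below, 26 mm across, with two lugs 42 mm over their ends. Origin mid-underside of the spigot; x along bar and lugs, z up. It starts at -0.45 to -0.35 rad, origin 144 mm, disc top 169.5 mm above the pot's origin. Free in the way out it rises 3 mm by its spring; lugs are out after 11 mm.
- cap_grip (a point): Centre of the grip bar (56 mm along x, 14 mm thick along y, 30 mm tall): 39.5 mm above the cap's origin, 15 mm below the bar's top, 14 mm above the disc; axes as the cap's. Pushing the cap down takes 8 N to start, 18 N at 4 mm where it clears the tooth; at 6 mm (23 N) the disc sits hard on the neck. Turning takes under 0.2 N m; 0.3 N m means a stop.
- tray: Shallow open steel tray, 130 (x) x 150 (y) mm, 16 mm high, walls 3 mm, floor 3 mm above the bench; it does not move. Origin under its middle, on the bench.
- paste_tin: Bystander: round tin, 70 mm across, 55 mm tall, origin under its middle.
- tape_roll: Bystander: roll of tape lying flat, 68 mm across, 19 mm tall, origin under its middle.
- hex_key: Bystander: black hex key lying flat, 104 x 32 mm, 8 mm thick, origin under its middle.

How it is judged:
On the way, in this order (a step that is already met when the one before it is completed fails the run):
1. the cap, not pressed down, turned until its lugs meet the first stop (z of cap_grip in the frame of pot above 0.182 m and angle between the x axis of cap and the x axis of pot, either way round below 0.35 rad and (contact force between cap and neck_ring_c0 above 1 N or contact force between cap and neck_ring_c1 above 1 N)), for 0.05 s.
2. the cap released and lifted off the neck (z of cap_grip in the frame of pot above 0.21 m), for 0.1 s.
At the end, for the whole second after the job is handed in: The cap stands upright (within 0.12 rad) and at rest on the floor of the tray, its centre within 35 mm (tray x) and 45 mm (tray y) of the tray's middle (x of cap in the frame of tray between -0.035 and 0.035 m and y of cap in the frame of tray between -0.045 and 0.045 m and height (world z) of cap below 0.008 m and angle between cap's own z axis and vertical below 0.12 rad and linear speed of cap below 0.02 m/s); the robot touches nothing.
It fails at once if the cap is forced against the pot with more than 60 N (contact force between cap and pot above 60 N).
It fails at once if a bystander is shoved by more than 30 mm (distance of any of paste_tin, tape_roll, hex_key from where it was at the start of the episode above 0.03 m).
It fails at once if the cap is banged or pressed into the tray with more than 40 N (contact force between cap and tray above 40 N).
It also fails if it takes over 72 s, if anything falls off the work surface, if the arm or the gripper's body presses on something with over 40 N, if the wrist force passes 120 N, or if a joint passes its speed limit or range.

ROBOT

A 6-joint arm with a two-finger parallel gripper is mounted at the origin on a cart in front of the work surface, level with it; the furniture and walls round the work are solid. World frame = base frame: x ahead of the robot, y to its left, z up, the work surface at z = 0. Lengths are in m, angles in rad, forces in N, time in s.
With the tool pointing down it reaches from about 0.2 to 0.875 m from the base axis. Payload 3.4 kg.
Tool frame: the origin (TCP) lies at the very end of the fingers, on their centre line; the grasp point (between the pads) lies tcp_to_grasp behind it (tcp_to_grasp is the distance from the TCP to the grasp point, in m); x points along the fingers, z is the direction in which the jaws open and shut, and the axes are right-handed (so a half turn about x gives the same grasp; the last joint's range is limited). The gripper opens to 94 mm and grips with 3 to 60 N. Pads are 16 mm wide; open, the fingers measure 119 mm over their backs; the gripper's body (75 mm by 177 mm) begins 78 mm behind the grasp point.
Start: joints at [-1.385, 0.276, 1.505, -0, 1.361, -0.121], TCP at [0.174, -0.548, 0.205] pointing down, gripper open.
Joint ranges: [-2.89, 2.89], [-0.75, 2.08], [0.22, 2.7], [-1.18, 4.32], [0.11, 2.71], [-2.7, 2.7]. Speed limits (rad/s): [2.57, 2.57, 3.14, 3.14, 3.14, 3.14].

INTERFACE

Orientations are given as a rotation vector (axis times angle).
In Python, from plant import get_obs, camera, job_done, look_for, trace, tcp_to_grasp gives the robot as it stands.
- The arm moves only by the tool apply_moves, never from a script. Its argument "motion" is a list of rows, each a list of 3 entries, a list of its own where there are three numbers: the shift along the world's x, y, z in units of 40 mm (1.0 is 40 mm), then the turn, a rotation vector about the world's x, y, z in units of 6 degrees (1.0 is 6 degrees), then the closure in counts, from 0 (fully open) to 255 (shut). In form: [[[tx, ty, tz], [rx, ry, rz], grip], ...]. A call has 1 to 10 rows; each row shifts and turns the pose as measured when the row begins; what a row does not reach is not made up. A row lasts 1/12 s, in which the tool goes at most 41.7 mm and 7.16 degrees, less where a joint would pass 70% of its speed; a pose out of reach is approached as far as the arm can. A call is refused whole if a number of a shift passes 1 or a number of a turn 1, either way. A call with a gripper value outside its range is refused whole. The fingers move at their own pace and stop on an object; "newtons" is the grip in N (left out, the last holds). Time passes only in rows, so rows that do not move let the fingers close. It gives the time, the measured TCP pose, the force and the opening at its end, in the units of the state.
- get_obs(): the state, without advancing time (a new reading comes with each control period).
- camera(name): name is "side" or "top" or "wrist"; returns a dict with "image" (400x640x3 uint8, red, green, blue), "camera_matrix" (3x3 intrinsics, pixels), "R" (3x3) and "t" (3): a world point X has camera coordinates R X + t; the wrist camera has in their place "hand_eye" (4x4, takes a point from camera to tool coordinates, whose origin is the TCP and whose axes are the tool frame's). Camera axes: x right, y down, z forward; pixel columns grow to the right and rows downward; lengths in m; the calibration is good to about 2 mm. A picture is of the moment at which its call begins: read the wrist's pose just before it. There is no depth.
- job_done(): hands the job in, once; it reports no verdict.
Trained networks look in the newest picture that a camera, given by its name, has taken for a name from the list of things; names that differ only in an ending like _2 or _b are one class to them, and where a whole thing is asked for, a point or a joint stands for the part that bears it (a point fixed in the world has none). Each returns a list of dicts, best first, with "confidence" (0 to 1); they miss things now and then, are a little off and sometimes report something else, mostly with a low value. They report only what shows in the picture. A call takes as long as a camera call.
- look_for(camera, label): "location" ([column, row] in pixels, amid what is visible of it).
- trace(camera, label): "mask" (400x640 bool, what is visible of it) and "location" ([column, row] in pixels, amid what is visible of it).
The state is a dict: "time_s": time; "joint_positions": joint angles; "qvel": joint speeds; "effort": joint torques, N m; "eef_pos": TCP position; "orientation": TCP orientation; "force": force on the tool from outside, world axes, zero at the start; "moment": the same for the moment, N m; "gripper_width": finger opening in m.
Only numpy, scipy, OpenCV 4.12 (cv2) and the standard library are available. Lean on these libraries where they do the work, as an engineer would, in place of code of your own. Each camera call takes 0.05 s, during which the arm holds its last target. There are 200 camera calls.

## Working session

There is one attempt and no reset: what is moved stays moved. The work goes in short steps, Python scripts to look and compute and a tool call to move; the robot and the scene stay as the last step left them, time stands still between calls to the robot, and variables do not carry over. Pictures are saved under pics/ and viewed, on a budget of 10 in all, crops included, one or two more only if the job needs it, and the job is handed in when it is done.

Besides the shell and the picture viewer there is one more tool, called after "Request:" by a JSON object that holds its "method" and its "body". apply_moves: Moves the arm, as the interface text tells. Its arguments: {"type":"object","properties":{"motion":{"type":"array","items":{"type":"array"}},"newtons":{"type":"number"}},"required":["motion"]}

```bash
mkdir -p pics
cat > h.py <<'E'
import numpy as np, cv2
from scipy.spatial.transform import Rotation as Ro
from plant import get_obs, camera, job_done, look_for, trace, tcp_to_grasp
def cam(n):
    o=get_obs(); c=camera(n); K=np.array(c["camera_matrix"])
    if n=="wrist":
        T=np.array(c["hand_eye"]); Rw=Ro.from_rotvec(o["orientation"]).as_matrix()
        Rc=Rw@T[:3,:3]; C=Rw@T[:3,3]+np.array(o["eef_pos"]); R=Rc.T; t=-R@C
    else: R=np.array(c["R"]); t=np.array(c["t"])
    return c["image"],K,R,t
def ray(K,R,t,uv,z):
    C=-R.T@t; d=R.T@np.linalg.inv(K)@np.array([uv[0],uv[1],1.]); return C+d*(z-C[2])/d[2]
def proj(K,R,t,X):
    p=K@(R@np.array(X)+t); return p[:2]/p[2]
def save(n,im): cv2.imwrite("pics/"+n,im[:,:,::-1])
E
python3 - <<'E'
from h import *
print(get_obs(),tcp_to_grasp)
Z=dict(pot=.1,cap=.18,tray=.01,paste_tin=.03,tape_roll=.01,hex_key=.004,cap_grip=.19)
ims=[]
for n in("top","side"):
    im,K,R,t=cam(n); ims.append(im); print(n,(-R.T@t).round(3))
    for k in Z:
        r=look_for(n,k)[:2]
        print(k,[(np.round(a["location"]),round(a["confidence"],2),ray(K,R,t,a["location"],Z[k]).round(3)) for a in r])
save("a.png",ims[0]);save("b.png",ims[1])
E
```

```text
{'time_s': 0.0, 'joint_positions': array([-1.38500528e+00,  2.76543634e-01,  1.50612279e+00, -1.11773214e-05,
        1.36069419e+00, -1.20953229e-01]), 'qvel': array([-0.00127269,  0.00053075, -0.00320382, -0.00094444,  0.0004984 ,
        0.00056378]), 'effort': array([ 2.85797032e-04, -4.04588342e+01, -2.37232804e+01,  7.01813120e-02,
        3.45811795e-02, -1.36095409e-04]), 'eef_pos': array([ 0.17353495, -0.5475885 ,  0.20463816]), 'orientation': array([ 0.98151033,  1.34017273, -0.97951706]), 'force': array([-0.54253286,  0.16401736, -0.47600289]), 'moment': array([ 0.04918157,  0.0185079 , -0.01703983]), 'gripper_width': 0.0941432004238081} 0.0188
top [ 0.45  -0.123  0.974]
pot [(array([261., 218.]), 0.67, array([0.506, 0.009, 0.1  ]))]
cap [(array([247., 203.]), 0.91, array([0.532, 0.028, 0.18 ])), (array([318., 241.]), 0.65, array([ 0.451, -0.122,  0.18 ]))]
tray [(array([367., 220.]), 0.76, array([ 0.503, -0.251,  0.01 ]))]
paste_tin [(array([317., 166.]), 0.89, array([ 0.642, -0.123,  0.03 ]))]
tape_roll [(array([320., 241.]), 0.96, array([ 0.452, -0.129,  0.01 ]))]
hex_key [(array([244., 202.]), 0.17, array([0.553, 0.068, 0.004]))]
cap_grip [(array([243., 203.]), 0.94, array([0.531, 0.034, 0.19 ]))]
side [ 0.295 -0.567  0.821]
pot [(array([288., 193.]), 0.96, array([ 0.519, -0.014,  0.1  ]))]
cap [(array([280., 148.]), 0.72, array([0.53 , 0.035, 0.18 ]))]
tray [(array([336., 312.]), 0.74, array([ 0.5  , -0.253,  0.01 ]))]
paste_tin [(array([362., 232.]), 0.95, array([ 0.632, -0.129,  0.03 ]))]
tape_roll [(array([283., 268.]), 0.96, array([ 0.453, -0.121,  0.01 ]))]
hex_key [(array([321., 261.]), 0.47, array([ 0.531, -0.137,  0.004]))]
cap_grip [(array([280., 148.]), 0.55, array([0.525, 0.025, 0.19 ]))]
```

View pics/a.png

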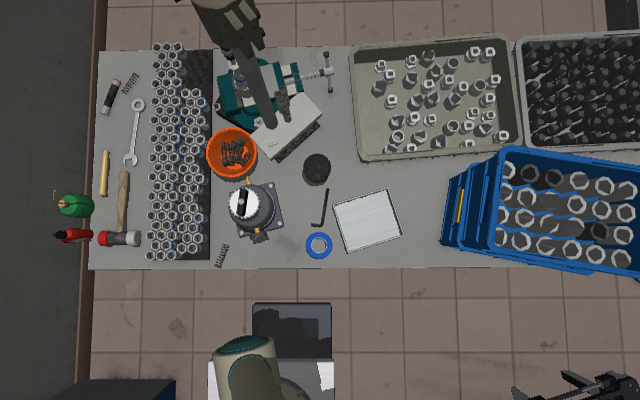

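View pics/b.png

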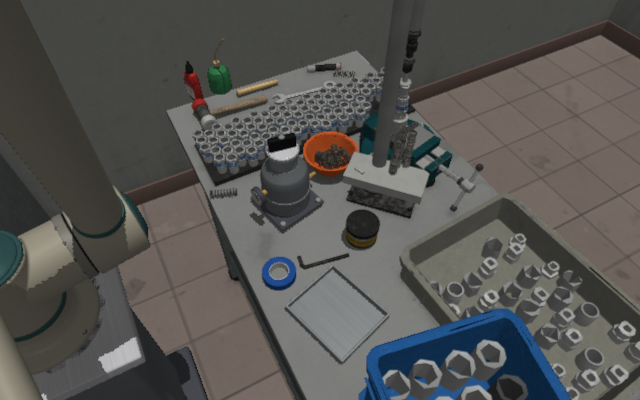

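The top view shows the cap and black bar at about (242,203), the gauge at about (260,238), the tray at (367,220), the tape at (319,245) and the hex key at (322,207). The side view agrees, with the pot at (288,190) and the tray at (336,312). I'm moving above the pot next.

Request:
{"method": "apply_moves", "body": {"motion": [[[0,0,1],[0,0,0],0],[[0,0,1],[0,0,0],0],[[0.2,0.5,1],[0,0,0],0],[[0.4,0.9,1],[0,0,0],0],[[0.4,0.9,0.5],[0,0,0],0],[[0.4,0.9,0],[0,0,0],0],[[0.4,0.9,0],[0,0,0],0],[[0.4,0.9,0],[0,0,0],0],[[0.4,0.9,0],[0,0,0],0],[[0.4,0.9,0],[0,0,0],0]]}}

```text
time_s: 1.63
eef_pos: [0.288, -0.281, 0.3746]
orientation: [0.994, 1.334, -0.987]
force: [0.8, 0.3, 0.2]
gripper_width: 0.094
```

Run:
```python
from h import *
o=get_obs(); M=Ro.from_rotvec(o["orientation"]).as_matrix()
print(o["eef_pos"].round(3),M.round(3),np.array(camera("wrist")["hand_eye"]).round(3),o["joint_positions"].round(2))
```

```text
[ 0.288 -0.281  0.375] [[ 0.002  0.957  0.289]
 [ 0.004  0.289 -0.957]
 [-1.     0.003 -0.003]] [[-0.001 -0.288  0.958 -0.179]
 [ 0.    -0.958 -0.288  0.085]
 [ 1.     0.     0.001 -0.001]
 [ 0.     0.     0.     1.   ]] [-0.95 -0.05  1.48  0.    1.71  0.33]
```

Request:
{"method": "apply_moves", "body": {"motion": [[[0.5,0.9,0],[0,0,0],0],[[0.5,0.9,0],[0,0,0],0],[[0.5,0.9,0],[0,0,0],0],[[0.5,0.9,0],[0,0,0],0],[[0.5,0.9,0],[0,0,0],0],[[0.5,0.9,0],[0,0,0],0],[[0.5,0.9,0],[0,0,0],0],[[0.5,0.8,0],[0,0,0],0],[[0.2,0.3,0],[0,0,0],0],[[0,0,0],[0,0,0],0]]}}

```text
time_s: 2.52
eef_pos: [0.4568, 0.0272, 0.3772]
orientation: [0.993, 1.329, -0.972]
force: [-0.5, -0.4, -0.5]
gripper_width: 0.0941
```

Run:
```python
from h import *
im,K,R,t=cam("wrist"); np.savez("w1.npz",im=im,K=K,R=R,t=t); save("c.png",im)
print(get_obs()["eef_pos"],(-R.T@t).round(3))
for k,z in(("pot",.1),("cap",.17),("cap_grip",.2)):
    for a in trace("wrist",k)[:2]:
        m=a["mask"]; ys,xs=np.nonzero(m)
        print(k,a["confidence"],np.round(a["location"]),ray(K,R,t,a["location"],z).round(4),cv2.minAreaRect(np.c_[xs,ys].astype(np.float32)))
```

```text
[0.45609531 0.02616451 0.37720315] [0.535 0.052 0.558]
pot 0.76 [308. 113.] [0.5328 0.071  0.1   ] ((329.412109375, 118.96114349365234), (69.20587158203125, 102.11346435546875), 2.0454084873199463)
cap 0.57 [331. 123.] [0.5312 0.0353 0.17  ] ((331.0384216308594, 120.19229125976562), (51.30976867675781, 51.864471435546875), 33.6900634765625)
cap_grip 0.77 [332. 122.] [0.5331 0.0362 0.2   ] ((331.54827880859375, 120.32069396972656), (51.072975158691406, 50.74079132080078), 41.633541107177734)
```

View pics/c.png

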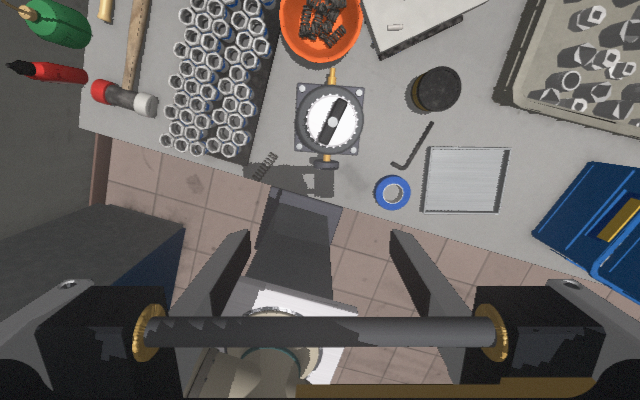

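The wrist view shows the cap at about (331,121), with the bar running from (342,98) to (322,146). The plate's screws are near (302,90), (362,90), (299,148) and (359,150), and the gauge is at (326,163). Next I'll get the bar direction and the pot yaw.

Run:
```python
from h import *
d=np.load("w1.npz"); im,K,R,t=[d[k] for k in("im","K","R","t")]
g=cv2.cvtColor(im,cv2.COLOR_RGB2GRAY)
# bar: dark pixels inside the disc
m=np.zeros_like(g); cv2.circle(m,(331,120),24,1,-1)
ys,xs=np.nonzero((m>0)&(g<90)); r=cv2.minAreaRect(np.c_[xs,ys].astype(np.float32)); print(r)
P=np.array([ray(K,R,t,(x,y),.2)[:2] for x,y in zip(xs,ys)]); c=P.mean(0); w,V=np.linalg.eigh(np.cov(P.T)); v=V[:,1]
print("bar",c,"ang",np.arctan2(v[1],v[0]), np.sqrt(w*12))
cr=cv2.resize(im[70:180,280:385],None,fx=5,fy=5,interpolation=cv2.INTER_CUBIC); save("d.png",cr)
for X in[(.53,.03,.165),(.53,.03,.0)]: print(proj(K,R,t,X))
```

```text
((332.04803466796875, 120.49908447265625), (11.866167068481445, 47.46466827392578), 25.463348388671875)
bar [0.53416203 0.036628  ] ang 2.992463401101556 [0.01445155 0.05964105]
[334.70627318 124.77035967]
[330.32215127 122.16804315]
```

View pics/d.png

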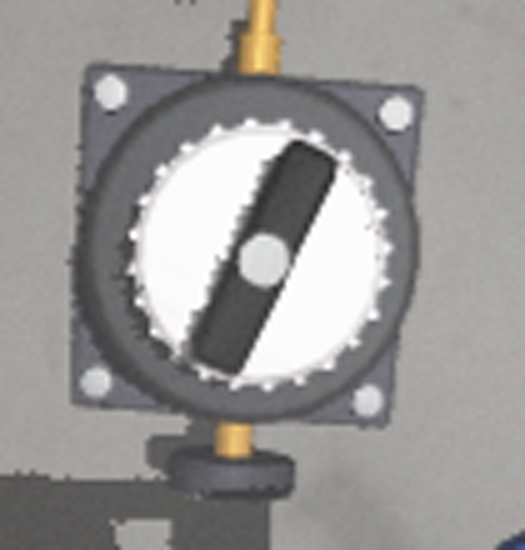

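Run:
```python
from h import *
d=np.load("w1.npz"); im,K,R,t=[d[k] for k in("im","K","R","t")]
px=np.array([(110,92),(396,113),(368,401),(95,382)])/5+[280,70]
for z in (.012,.02):
    W=np.array([ray(K,R,t,p-.5*0,z)[:2] for p in px]); print(W.round(4),W.mean(0))
    for i in range(4):
        e=W[(i+1)%4]-W[i]; print(np.linalg.norm(e).round(4),np.degrees(np.arctan2(e[1],e[0])))
b=ray(K,R,t,np.array((265,258))/5+[280,70],.199+.006);g=ray(K,R,t,np.array((234,445))/5+[280,70],.078)
print(b,g,np.arctan2(*(b-g)[1::-1]))
```

```text
[[ 0.5702  0.0961]
 [ 0.5938 -0.0029]
 [ 0.4948 -0.0268]
 [ 0.471   0.0728]] [0.53243879 0.03482681]
0.1018 -76.61259275651925
0.1018 -166.43117636017874
0.1024 103.39169897395553
0.1019 13.21842972649942
[[ 0.5697  0.0955]
 [ 0.5929 -0.0021]
 [ 0.4953 -0.0256]
 [ 0.472   0.0725]] [0.5324741  0.03507967]
0.1003 -76.61259275651926
0.1004 -166.43117636017874
0.1009 103.39169897395556
0.1004 13.2184297264994
[0.53333917 0.0352985  0.205     ] [0.47263202 0.02047587 0.078     ] 0.2394805509546416
```

Request:
{"method": "apply_moves", "body": {"motion": [[[0.38,0.05,-0.3],[0,0,-0.84],140],[[0.38,0.05,-0.5],[0,0,-0.84],140],[[0.38,0.05,-0.5],[0,0,-0.84],140],[[0.38,0.05,-0.5],[0,0,-0.84],140],[[0.38,0.05,-0.5],[0,0,-0.84],140],[[0,0,-0.4],[0,0,0],140],[[0,0,-0.4],[0,0,0],140],[[0,0,-0.2],[0,0,0],140],[[0,0,0],[0,0,0],140]]}}

```text
time_s: 3.47
eef_pos: [0.5295, 0.0166, 0.245]
orientation: [1.35, 1.088, -1.338]
force: [0.4, -0.8, 0.3]
gripper_width: 0.0428
```

```bash
cat >> h.py <<'E'
def st():
    o=get_obs(); M=Ro.from_rotvec(o["orientation"]).as_matrix()
    print("t",o["time_s"],"tcp",o["eef_pos"].round(4),"barang",round(np.arctan2(M[1,2],M[0,2])+np.pi/2,3),"tilt",M[:,0].round(3),"F",o["force"].round(2),"M",o["moment"].round(3),"w",round(o["gripper_width"],4),"q",o["joint_positions"].round(2))
E
python3 - <<'E'
from h import *
st()
im,K,R,t=cam("wrist"); np.savez("w2.npz",im=im,K=K,R=R,t=t); save("e.png",im)
print(proj(K,R,t,(.533,.0355,.2)))
E
```

```text
t 3.4667 tcp [0.5295 0.0166 0.245 ] barang -0.191 tilt [ 0.02  -0.013 -1.   ] F [ 0.36 -0.84  0.32] M [ 0.077 -0.034  0.012] w 0.0428 q [-0.09  0.18  1.54 -0.01  1.4   1.67]
[296.68190211 219.20950903]
```

View pics/e.png

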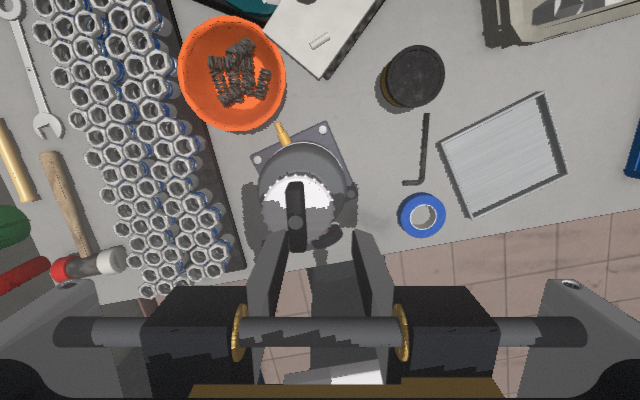

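The bar runs from (293,185) to (299,250), and its centre knob matches the predicted (297,219). The tool has come out 19 mm off in y and slightly tilted, so I'm correcting that now.

Request:
{"method": "apply_moves", "body": {"motion": [[[0.05,0.25,0],[0.12,0.19,0.4],140],[[0.04,0.23,0],[0,0,0],140],[[0,0,0],[0,0,0],140]]}}

```text
time_s: 3.77
eef_pos: [0.534, 0.0338, 0.2493]
orientation: [1.323, 1.128, -1.317]
force: [0.1, 0.2, -0.5]
gripper_width: 0.0422
```

```bash
python3 -c "
from h import *
st()"
```

```text
t 3.7667 tcp [0.534  0.0338 0.2493] barang -0.153 tilt [ 0.006 -0.001 -1.   ] F [ 0.13  0.16 -0.5 ] M [ 0.037  0.052 -0.043] w 0.0422 q [-0.07  0.19  1.51 -0.    1.43  1.66]
```

Request:
{"method": "apply_moves", "body": {"motion": [[[0,0.04,-0.5],[0,0.04,0],140],[[0,0,-0.5],[0,0,0],140],[[0,0,-0.4],[0,0,0],140],[[0,0,0],[0,0,0],140]]}}

```text
time_s: 4.1
eef_pos: [0.5369, 0.0348, 0.198]
orientation: [1.328, 1.117, -1.312]
force: [0.5, -0.0, -1.4]
gripper_width: 0.0425
```

Run:
```python
from h import *
st()
im,K,R,t=cam("side"); cr=cv2.resize(im[80:240,200:380],None,fx=4,fy=3.7); save("f.png",cr)
```

```text
t 4.1 tcp [0.5369 0.0348 0.198 ] barang -0.155 tilt [ 0.016 -0.004 -1.   ] F [ 0.46 -0.03 -1.41] M [ 0.056  0.004 -0.021] w 0.0425 q [-0.06  0.22  1.61 -0.    1.3   1.66]
```

View pics/f.png

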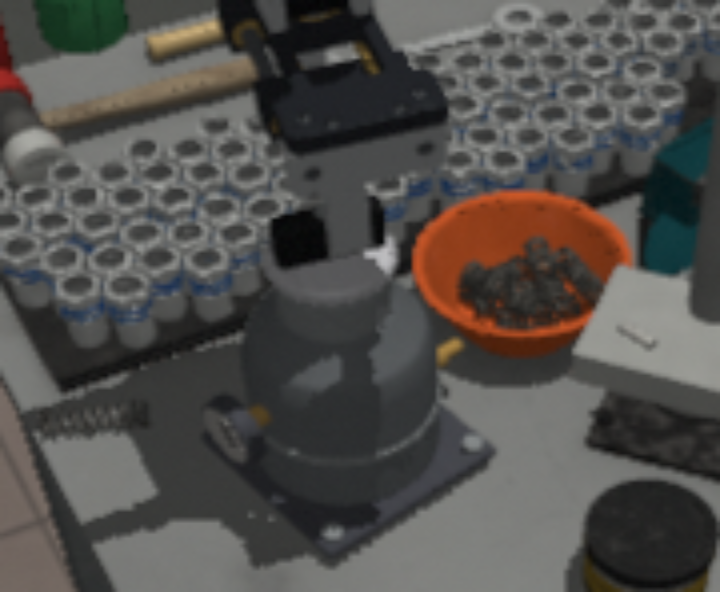

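In the side crop the fingers straddle the bar just above the disc. I'm easing down to touch the disc.

Request:
{"method": "apply_moves", "body": {"motion": [[[-0.08,0.02,-0.15],[0.04,0.15,0],140],[[0,0,-0.1],[0,0,0],140],[[0,0,-0.1],[0,0,0],140],[[0,0,0],[0,0,0],140]]}}

```text
time_s: 4.48
eef_pos: [0.5369, 0.0352, 0.1892]
orientation: [1.327, 1.124, -1.316]
force: [-0.6, -0.1, -0.4]
gripper_width: 0.0425
```

```bash
python3 -c "
from h import *
st()"
```

```text
t 4.4833 tcp [0.5369 0.0352 0.1892] barang -0.156 tilt [ 0.01  -0.001 -1.   ] F [-0.6  -0.11 -0.35] M [ 0.009  0.016 -0.059] w 0.0425 q [-0.06  0.22  1.62 -0.    1.29  1.66]
```

Request:
{"method": "apply_moves", "body": {"motion": [[[-0.08,0,-0.1],[0,0.1,0],140],[[-0.04,0,-0.08],[0,0,0],140],[[0,0,-0.04],[0,0,0],140]]}}

```text
time_s: 4.73
eef_pos: [0.5326, 0.0351, 0.181]
orientation: [1.323, 1.13, -1.323]
force: [-0.1, 0.2, 0.3]
gripper_width: 0.0424
```

```bash
python3 -c "
from h import *
st()"
```

```text
t 4.7333 tcp [0.5326 0.0351 0.181 ] barang -0.156 tilt [ 0.001 -0.001 -1.   ] F [-0.12  0.2   0.34] M [0.048 0.05  0.008] w 0.0424 q [-0.06  0.23  1.63 -0.    1.28  1.66]
```

Request:
{"method": "apply_moves", "body": {"motion": [[[0,0,-0.05],[0,0,0],140],[[0,0,-0.05],[0,0,0],140]]}}

```text
time_s: 4.9
eef_pos: [0.5327, 0.0351, 0.1773]
orientation: [1.323, 1.129, -1.322]
force: [-1.8, 0.8, 8.0]
gripper_width: 0.0426
```

Request:
{"method": "apply_moves", "body": {"motion": [[[0,0,-0.05],[0,0,0],140],[[0,0,-0.04],[0,0,0],140]]}}

```text
time_s: 5.07
eef_pos: [0.5328, 0.0351, 0.1762]
orientation: [1.324, 1.128, -1.321]
force: [-2.9, 1.0, 10.9]
gripper_width: 0.0424
```

Request:
{"method": "apply_moves", "body": {"motion": [[[0,0,-0.05],[0,0,0],140]]}}

```text
time_s: 5.15
eef_pos: [0.5328, 0.035, 0.1759]
orientation: [1.324, 1.127, -1.32]
force: [-3.2, 1.5, 11.7]
gripper_width: 0.0425
```

Touched the disc: its top is at z≈0.177. I'll back off about 2.5 mm and grip.

Request:
{"method": "apply_moves", "body": {"motion": [[[0,0,0.11],[0,0,0],140],[[0,0,0],[0,0,0],140],[[0,0,0],[0,0,0],220],[[0,0,0],[0,0,0],220],[[0,0,0],[0,0,0],220],[[0,0,0],[0,0,0],220],[[0,0,0],[0,0,0],220]], "newtons": 30}}

```text
time_s: 5.73
eef_pos: [0.533, 0.0353, 0.1804]
orientation: [1.325, 1.127, -1.319]
force: [0.8, 1.8, 2.3]
gripper_width: 0.0145
```

```bash
python3 -c "
from h import *
st()"
```

```text
t 5.7333 tcp [0.533  0.0353 0.1804] barang -0.156 tilt [ 0.005 -0.001 -1.   ] F [0.82 1.81 2.25] M [ 0.594 -0.055 -0.005] w 0.0145 q [-0.06  0.23  1.64 -0.    1.27  1.66]
```

Request:
{"method": "apply_moves", "body": {"motion": [[[0,0,0],[0,0,0.5],220],[[0,0,0],[0,0,0.5],220],[[0,0,0],[0,0,0.4],220],[[0,0,0],[0,0,0],220]]}}

```text
time_s: 6.07
eef_pos: [0.5331, 0.0355, 0.1805]
orientation: [1.214, 1.204, -1.208]
force: [0.0, -0.5, 1.7]
gripper_width: 0.0138
```

```bash
python3 -c "
from h import *
st()"
```

```text
t 6.0667 tcp [0.5331 0.0355 0.1805] barang -0.003 tilt [ 0.005 -0.    -1.   ] F [ 0.02 -0.47  1.72] M [ 0.088  0.038 -0.012] w 0.0138 q [-0.06  0.23  1.64  0.    1.27  1.51]
```

Request:
{"method": "apply_moves", "body": {"motion": [[[0,0,0],[0,0,0.4],220],[[0,0,0],[0,0,0.3],220]]}}

```text
time_s: 6.23
eef_pos: [0.5332, 0.0355, 0.1805]
orientation: [1.16, 1.238, -1.154]
force: [0.1, -0.4, 0.9]
gripper_width: 0.0141
```

```bash
python3 -c "
from h import *
st()"
```

```text
t 6.2333 tcp [0.5332 0.0355 0.1805] barang 0.07 tilt [ 0.005  0.    -1.   ] F [ 0.12 -0.4   0.87] M [ 0.035  0.048 -0.056] w 0.0141 q [-0.06  0.23  1.64  0.    1.27  1.44]
```

Request:
{"method": "apply_moves", "body": {"motion": [[[0,0,0],[0,0,0.4],220],[[0,0,0],[0,0,0.3],220]]}}

```text
time_s: 6.4
eef_pos: [0.5332, 0.0355, 0.1805]
orientation: [1.105, 1.271, -1.099]
force: [-0.8, 0.1, 1.2]
gripper_width: 0.0135
```

```bash
python3 -c "
from h import *
st()"
```

```text
t 6.4 tcp [0.5332 0.0355 0.1805] barang 0.144 tilt [ 0.005  0.001 -1.   ] F [-0.85  0.1   1.19] M [ 0.057  0.028 -0.034] w 0.0135 q [-0.06  0.23  1.64  0.    1.27  1.36]
```

Request:
{"method": "apply_moves", "body": {"motion": [[[0,0,0],[0,0,0.4],220],[[0,0,0],[0,0,0.3],220]]}}

```text
time_s: 6.57
eef_pos: [0.5333, 0.0354, 0.1805]
orientation: [1.05, 1.302, -1.043]
force: [-0.3, -0.4, 2.3]
gripper_width: 0.0138
```

```bash
python3 -c "
from h import *
st()"
```

```text
t 6.5667 tcp [0.5333 0.0354 0.1805] barang 0.218 tilt [ 0.005  0.001 -1.   ] F [-0.3  -0.37  2.31] M [ 0.006  0.038 -0.021] w 0.0138 q [-0.06  0.23  1.64  0.    1.27  1.29]
```

Request:
{"method": "apply_moves", "body": {"motion": [[[0,0,0],[0,0,0.4],220],[[0,0,0],[0,0,0.3],220]]}}

```text
time_s: 6.73
eef_pos: [0.5333, 0.0355, 0.1805]
orientation: [0.995, 1.331, -0.988]
force: [-1.0, -0.8, 1.5]
gripper_width: 0.0139
```

```bash
python3 -c "
from h import *
st()"
```

```text
t 6.7333 tcp [0.5333 0.0355 0.1805] barang 0.292 tilt [ 0.005  0.002 -1.   ] F [-1.04 -0.84  1.49] M [ 0.     0.054 -0.42 ] w 0.0139 q [-0.07  0.23  1.64  0.    1.27  1.21]
```

The moment has jumped to -0.42 N m at 0.29 rad world, which is the first stop. I'll hold it there briefly.

Request:
{"method": "apply_moves", "body": {"motion": [[[0,0,0],[0,0,0.1],220],[[0,0,0],[0,0,0.05],220],[[0,0,0],[0,0,0],220]]}}

```text
time_s: 6.98
eef_pos: [0.5333, 0.0355, 0.1805]
orientation: [0.987, 1.335, -0.979]
force: [0.1, 0.3, 1.6]
gripper_width: 0.0138
```

```bash
python3 -c "
from h import *
st()"
```

```text
t 6.9833 tcp [0.5333 0.0355 0.1805] barang 0.303 tilt [ 0.004  0.002 -1.   ] F [0.11 0.33 1.59] M [-0.028  0.047 -0.512] w 0.0138 q [-0.07  0.23  1.64  0.    1.27  1.2 ]
```

Request:
{"method": "apply_moves", "body": {"motion": [[[0,0,0],[0,0,-0.2],220],[[0,0,-0.06],[0,0,0],220],[[0,0,-0.08],[0,0,0],220],[[0,0,-0.08],[0,0,0],220]], "newtons": 45}}

```text
time_s: 7.32
eef_pos: [0.5334, 0.0355, 0.1777]
orientation: [1.007, 1.323, -0.997]
force: [-5.4, 0.5, 16.1]
gripper_width: 0.0136
```

```bash
python3 -c "
from h import *
st()"
```

```text
t 7.3167 tcp [0.5334 0.0355 0.1777] barang 0.277 tilt [ 0.008  0.002 -1.   ] F [-5.4   0.5  16.11] M [-0.026  0.985 -0.117] w 0.0136 q [-0.07  0.23  1.64  0.    1.26  1.23]
```

Request:
{"method": "apply_moves", "body": {"motion": [[[-0.02,0,-0.1],[0,0.05,0],220],[[-0.02,0,-0.11],[0,0.05,0],220],[[-0.02,0,-0.11],[0,0.03,0],220]]}}

```text
time_s: 7.57
eef_pos: [0.5334, 0.0355, 0.1744]
orientation: [1.005, 1.324, -0.999]
force: [-5.9, 0.6, 26.7]
gripper_width: 0.0137
```

```bash
python3 -c "
from h import *
st()"
```

```text
t 7.5667 tcp [0.5334 0.0355 0.1744] barang 0.277 tilt [ 0.005  0.001 -1.   ] F [-5.92  0.59 26.7 ] M [ 0.091  1.171 -0.002] w 0.0137 q [-0.06  0.23  1.65  0.    1.26  1.23]
```

Request:
{"method": "apply_moves", "body": {"motion": [[[-0.01,0,-0.085],[0,0.02,0.4],220],[[-0.01,0,-0.085],[0,0.02,0.4],220],[[-0.01,0,-0.085],[0,0.02,0.4],220]]}}

```text
time_s: 7.82
eef_pos: [0.5339, 0.0356, 0.1752]
orientation: [0.908, 1.367, -0.9]
force: [-5.1, 1.2, 19.5]
gripper_width: 0.0138
```

```bash
python3 -c "
from h import *
st()"
```

```text
t 7.8167 tcp [0.5339 0.0356 0.1752] barang 0.407 tilt [ 0.009 -0.    -1.   ] F [-5.05  1.16 19.47] M [ 0.069  0.997 -0.074] w 0.0138 q [-0.06  0.23  1.65  0.    1.26  1.1 ]
```

Request:
{"method": "apply_moves", "body": {"motion": [[[-0.02,0,-0.095],[0,0.06,0.5],220],[[-0.02,0,-0.092],[0,0.04,0.5],220],[[-0.02,0,-0.092],[0,0.02,0.5],220],[[-0.01,0,-0.092],[0,0.02,0.5],220]]}}

```text
time_s: 8.15
eef_pos: [0.5346, 0.0358, 0.1752]
orientation: [0.74, 1.432, -0.732]
force: [-3.9, 0.7, 19.0]
gripper_width: 0.0136
```

```bash
python3 -c "
from h import *
st()"
```

```text
t 8.15 tcp [0.5346 0.0358 0.1752] barang 0.626 tilt [ 0.011 -0.    -1.   ] F [-3.9   0.69 18.99] M [ 0.069  1.124 -0.108] w 0.0136 q [-0.06  0.23  1.65  0.    1.25  0.88]
```

Request:
{"method": "apply_moves", "body": {"motion": [[[-0.05,0,-0.1],[0,0.08,0.5],220],[[-0.04,0,-0.098],[0,0.06,0.5],220],[[-0.03,0,-0.096],[0,0.04,0.5],220],[[-0.02,0,-0.096],[0,0.04,0.5],220]]}}

```text
time_s: 8.48
eef_pos: [0.5351, 0.036, 0.1751]
orientation: [0.57, 1.486, -0.564]
force: [-4.7, 0.6, 18.8]
gripper_width: 0.0137
```

```bash
python3 -c "
from h import *
st()"
```

```text
t 8.4833 tcp [0.5351 0.036  0.1751] barang 0.845 tilt [ 0.01 -0.   -1.  ] F [-4.73  0.62 18.78] M [ 0.056  0.985 -0.044] w 0.0137 q [-0.06  0.23  1.65  0.    1.26  0.66]
```

Request:
{"method": "apply_moves", "body": {"motion": [[[-0.06,0,-0.1],[0,0.06,0.5],220],[[-0.05,0,-0.1],[0,0.05,0.5],220],[[-0.04,0,-0.098],[0,0.04,0.5],220],[[-0.03,0,-0.096],[0,0.04,0.5],220]]}}

```text
time_s: 8.82
eef_pos: [0.5351, 0.0361, 0.1752]
orientation: [0.4, 1.52, -0.393]
force: [-3.6, 0.3, 19.8]
gripper_width: 0.0135
```

```bash
python3 -c "
from h import *
st()"
```

```text
t 8.8167 tcp [0.5351 0.0361 0.1752] barang 1.064 tilt [ 0.015  0.001 -1.   ] F [-3.65  0.26 19.81] M [-0.002  0.919 -0.079] w 0.0135 q [-0.06  0.23  1.65  0.    1.25  0.44]
```

Request:
{"method": "apply_moves", "body": {"motion": [[[-0.04,0,-0.07],[0,0.08,0.35],220],[[-0.02,0,0],[0,0.06,0.1],220],[[0,0,0.06],[0,0,0],220],[[0,0,0.08],[0,0,0],220],[[0,0,0.08],[0,0,0],220]]}}

```text
time_s: 9.23
eef_pos: [0.5341, 0.0364, 0.1876]
orientation: [0.36, 1.533, -0.356]
force: [0.5, 0.4, -1.3]
gripper_width: 0.0139
```

```bash
python3 -c "
from h import *
st()"
```

```text
t 9.2333 tcp [0.5341 0.0364 0.1876] barang 1.114 tilt [ 0.008  0.    -1.   ] F [ 0.52  0.41 -1.25] M [-0.095 -0.049 -0.004] w 0.0139 q [-0.06  0.22  1.62  0.    1.29  0.39]
```

Request:
{"method": "apply_moves", "body": {"motion": [[[0,0,0.1],[0,0.06,0],220],[[0,0,0.15],[0,0,0],220],[[0,0,0.25],[0,0,0],220],[[0,0,0.4],[0,0,0],220],[[0,0,0.6],[0,0,0],220],[[0,0,0.6],[0,0,0],220],[[0,0,0],[0,0,0],220]]}}

```text
time_s: 9.82
eef_pos: [0.5324, 0.0363, 0.2739]
orientation: [0.358, 1.547, -0.36]
force: [0.9, -1.1, -0.4]
gripper_width: 0.0136
```

Run:
```python
from h import *
st()
for n in("wrist","top"):
    im,K,R,t=cam(n)
    for a in trace(n,"tray")[:1]:
        ys,xs=np.nonzero(a["mask"]); r=cv2.minAreaRect(np.c_[xs,ys].astype(np.float32))
        W=np.array([ray(K,R,t,p,.012) for p in cv2.boxPoints(r)]); print(n,a["confidence"],r,W[:,:2].round(3),W.mean(0).round(4))
    if n=="top": save("g.png",cv2.resize(im[120:280,180:440],None,fx=3,fy=3))
```

```text
t 9.8167 tcp [0.5324 0.0363 0.2739] barang 1.114 tilt [-0.006  0.    -1.   ] F [ 0.86 -1.06 -0.41] M [-0.021 -0.157  0.032] w 0.0136 q [-0.06  0.19  1.46 -0.    1.5   0.39]
wrist 0.62 ((353.7523498535156, 290.3674011230469), (24.306686401367188, 75.50076293945312), 62.281494140625) [[ 0.42  -0.168]
 [ 0.554 -0.155]
 [ 0.556 -0.203]
 [ 0.419 -0.218]] [ 0.4871 -0.1857  0.012 ]
top 0.64 ((367.7708740234375, 219.45187377929688), (51.67641067504883, 59.88732147216797), 72.80146026611328) [[ 0.547 -0.159]
 [ 0.591 -0.308]
 [ 0.464 -0.343]
 [ 0.42  -0.196]] [ 0.5053 -0.2515  0.012 ]
```

View pics/g.png

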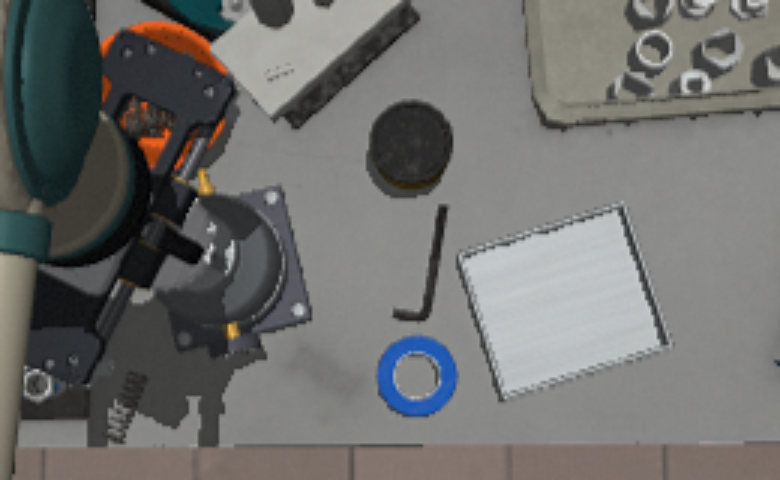

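The top view shows the gripper above the pot holding the cap, the bar at crop (180,245), and the bare neck ring below it. The tray centre at crop (563,300) corresponds to (0.505,-0.2515). Carrying the cap over now.

Request:
{"method": "apply_moves", "body": {"motion": [[[-0.04,-0.4,0],[0,0,0],220],[[-0.08,-0.9,0],[0,0,0],220],[[-0.08,-0.9,0],[0,0,0],220],[[-0.08,-0.9,0],[0,0,0],220],[[-0.08,-0.9,0],[0,0,0],220],[[-0.08,-0.9,0],[0,0,0],220],[[-0.08,-0.9,0],[0,0,0],220],[[-0.08,-0.8,0],[0,0,0],220],[[-0.04,-0.4,0],[0,0,0],220],[[0,0,0],[0,0,0],220]]}}

```text
time_s: 10.85
eef_pos: [0.4918, -0.2506, 0.2486]
orientation: [0.358, 1.591, -0.353]
force: [0.4, -0.4, -1.1]
gripper_width: 0.0138
```

```bash
python3 -c "
from h import *
st()"
```

```text
t 10.85 tcp [ 0.4918 -0.2506  0.2486] barang 1.12 tilt [-0.047  0.014 -0.999] F [ 0.42 -0.44 -1.09] M [-0.008 -0.058  0.016] w 0.0138 q [-0.59  0.25  1.44 -0.01  1.5  -0.14]
```

Request:
{"method": "apply_moves", "body": {"motion": [[[0.17,0,-0.2],[-0.07,-0.22,0],220],[[0.17,-0.02,-0.6],[-0.06,-0.22,0],220],[[0,0,-0.8],[0,0,0],220],[[0,0,-0.8],[0,0,0],220],[[0,0,-0.8],[0,0,0],220],[[0,0,-0.5],[0,0,0],220],[[0,0,-0.3],[0,0,0],220],[[0,0,0],[0,0,0],220]]}}

```text
time_s: 11.52
eef_pos: [0.4993, -0.242, 0.0729]
orientation: [0.365, 1.555, -0.347]
force: [-0.6, 0.1, -2.2]
gripper_width: 0.0139
```

```bash
python3 -c "
from h import *
st()"
```

```text
t 11.5167 tcp [ 0.4993 -0.242   0.0729] barang 1.118 tilt [-0.011  0.014 -1.   ] F [-0.58  0.12 -2.21] M [-0.057 -0.05   0.001] w 0.0139 q [-0.58  0.36  1.73  0.01  1.06 -0.13]
```

Request:
{"method": "apply_moves", "body": {"motion": [[[0.15,-0.24,-0.1],[-0.13,-0.1,0],220],[[0,0,-0.25],[0,0,0],220],[[0,0,-0.25],[0,0,0],220],[[0,0,-0.15],[0,0,0],220],[[0,0,0],[0,0,0],220]]}}

```text
time_s: 11.93
eef_pos: [0.5069, -0.2505, 0.041]
orientation: [0.353, 1.54, -0.354]
force: [-0.5, -0.2, -1.1]
gripper_width: 0.0137
```

Run:
```python
from h import *
st()
im,K,R,t=cam("side"); save("i.png",cv2.resize(im[200:400,230:440],None,fx=3,fy=3))
```

```text
t 11.9333 tcp [ 0.5069 -0.2505  0.041 ] barang 1.12 tilt [ 0.002 -0.001 -1.   ] F [-0.46 -0.23 -1.11] M [-0.002 -0.051  0.008] w 0.0137 q [-0.58  0.4   1.76  0.    0.98 -0.13]
```

View pics/i.png

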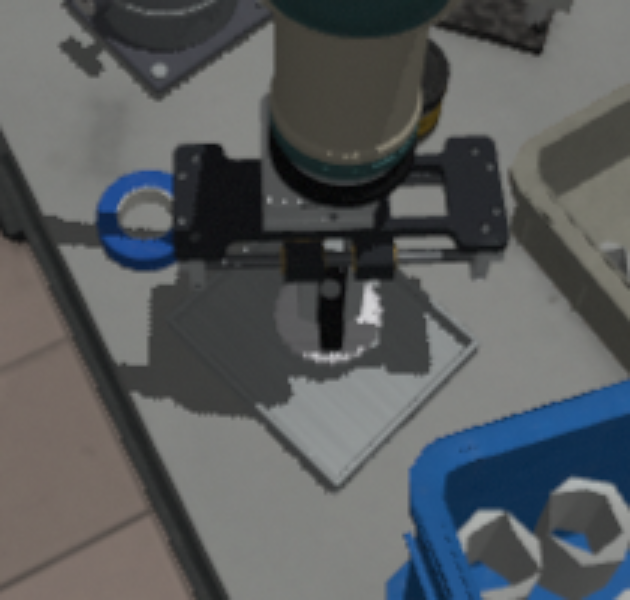

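The cap is upright over the middle of the tray, at crop (330,320), and clear of everything else. Creeping down to contact.

Request:
{"method": "apply_moves", "body": {"motion": [[[0,0,-0.08],[0,0,0],220],[[0,0,-0.06],[0,0,0],220],[[0,0,-0.05],[0,0,0],220]]}}

```text
time_s: 12.23
eef_pos: [0.509, -0.2518, 0.0355]
orientation: [0.352, 1.535, -0.355]
force: [0.3, -1.0, -1.2]
gripper_width: 0.0136
```

Request:
{"method": "apply_moves", "body": {"motion": [[[0,0,-0.04],[0,0,0],220],[[0,0,-0.03],[0,0,0],220]]}}

```text
time_s: 12.4
eef_pos: [0.5093, -0.252, 0.033]
orientation: [0.352, 1.534, -0.356]
force: [0.2, 0.7, -1.9]
gripper_width: 0.0137
```

Request:
{"method": "apply_moves", "body": {"motion": [[[0,0,-0.04],[0,-0.05,0],220],[[0,0,-0.03],[0,0,0],220]]}}

```text
time_s: 12.57
eef_pos: [0.5096, -0.2523, 0.031]
orientation: [0.352, 1.527, -0.355]
force: [-2.5, 1.8, 11.2]
gripper_width: 0.014
```

```bash
python3 -c "
from h import *
st()"
```

```text
t 12.5667 tcp [ 0.5096 -0.2523  0.031 ] barang 1.119 tilt [ 0.014 -0.005 -1.   ] F [-2.54  1.82 11.23] M [ 0.377  0.664 -0.027] w 0.014 q [-0.58  0.41  1.78  0.    0.94 -0.14]
```

Contact with the tray floor at z=0.031, as expected. Opening while holding position: the fingers need only about 45 mm, which stays well inside the tray. Then up.

Request:
{"method": "apply_moves", "body": {"motion": [[[0,0,0.02],[0,0,0],220],[[0,0,0],[0,0,0],140],[[0,0,0],[0,0,0],140],[[0,0,0],[0,0,0],140],[[0,0,0],[0,0,0],140],[[0,0,0.15],[0,0,0],140],[[0,0,0.4],[0,0,0],140],[[0,0,0.8],[0,0,0],140],[[0,0,1],[0,0,0],140],[[0,0,1],[0,0,0],140]]}}

```text
time_s: 13.4
eef_pos: [0.5032, -0.2484, 0.1628]
orientation: [0.359, 1.545, -0.35]
force: [0.2, -0.5, -0.4]
gripper_width: 0.042
```

Request:
{"method": "apply_moves", "body": {"motion": [[[-0.6,0,0.8],[0,0,0],140],[[-0.6,0,0.8],[0,0,0],140],[[-0.6,0,0],[0,0,0],140],[[-0.4,0,0],[0,0,0],140],[[0,0,0],[0,0,0],140],[[0,0,0],[0,0,0],140]]}}

```text
time_s: 13.9
eef_pos: [0.4181, -0.2516, 0.244]
orientation: [0.348, 1.521, -0.357]
force: [-0.2, 0.5, 0.1]
gripper_width: 0.0422
```

Run:
```python
from h import *
st()
for n in("top","side"):
    im,K,R,t=cam(n)
    for k,z in(("cap",.03),("tray",.01),("tape_roll",.01),("paste_tin",.03)):
        print(n,k,[(round(a["confidence"],2),ray(K,R,t,a["location"],z).round(3)) for a in look_for(n,k)[:2]])
save("j.png",cv2.resize(im[200:400,230:440],None,fx=3,fy=3))
```

```text
t 13.9 tcp [ 0.4181 -0.2516  0.244 ] barang 1.121 tilt [ 0.019 -0.01  -1.   ] F [-0.22  0.49  0.06] M [ 0.011 -0.042 -0.057] w 0.0422 q [-0.69  0.11  1.63  0.    1.39 -0.24]
top cap [(0.63, array([ 0.512, -0.251,  0.03 ])), (0.38, array([ 0.495, -0.223,  0.03 ]))]
top tray [(0.56, array([ 0.515, -0.219,  0.01 ]))]
top tape_roll [(0.65, array([ 0.427, -0.114,  0.01 ])), (0.46, array([ 0.509, -0.25 ,  0.01 ]))]
top paste_tin [(0.58, array([ 0.64 , -0.123,  0.03 ]))]
side cap [(0.67, array([ 0.512, -0.259,  0.03 ]))]
side tray [(0.73, array([ 0.485, -0.271,  0.01 ]))]
side tape_roll [(0.98, array([ 0.439, -0.148,  0.01 ]))]
side paste_tin [(0.58, array([ 0.638, -0.127,  0.03 ]))]
```

View pics/j.png

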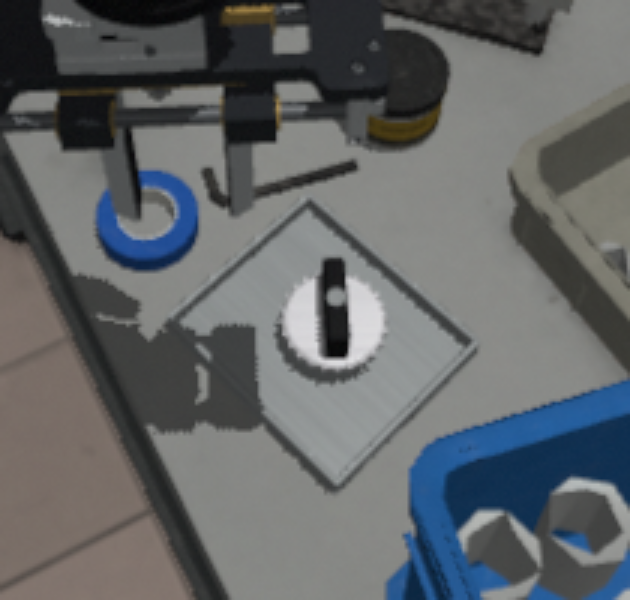

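The cap stands upright in the middle of the tray at crop (333,320). The tape, hex key and tin look unmoved and the arm is clear, so I'm handing in.

```bash
python3 -c "
from h import *
print(job_done())"
```

```text
the job is handed in; nothing more can be done
None
```

The pressure cap is off the pot and standing upright in the tray, and I handed the job in at about 14 s of the 72 s allowed; no verdict was reported.

- **First stop:** I turned the cap without pressing and felt the stop at about 0.29 rad in the world frame, roughly +0.06 rad relative to the pot. The moment there was 0.4–0.5 N m.
- **Release:** I pressed the cap down about 5–6 mm and turned it about 0.82 rad past the stop. The push was about 19–20 N; it briefly read 26.7 N as the disc seated on the neck. The cap then lifted off freely, with no pull beyond its own weight.
- **Placing:** The cap met the tray floor at about 11 N and I let go there.

**Last checks:**
- The cap is upright within about 8 mm of the tray's middle, with the gripper well clear.
- The detector's estimates for the tray and tape roll were 2–4 cm off their first readings, with the arm partly blocking the view. In the side picture, the tape roll (at the same crop position as before), tin and hex key look unmoved, and the arm felt no unexpected contact.

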